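# Break the sawn corner of a lift-tray divider

### The arm

A 7-joint arm with a two-finger parallel gripper is mounted at the origin on the work surface. World frame = base frame: x ahead of the robot, y to its left, z up, the work surface at z = 0. Lengths are in m, angles in rad, forces in N, time in s.
With the tool pointing down it reaches from about 0.35 to 0.9 m from the base axis. Payload 8.1 kg.
Tool frame: the origin (TCP) lies midway between the tips of the shut fingers; the grasp point (between the pads) lies 19 mm behind it; z points along the fingers, x is the direction in which the jaws open and shut, and the axes are right-handed (so a half turn about z gives the same grasp; the last joint's range is limited). The gripper opens to 92 mm and grips with 3 to 60 N. Pads are 19 mm wide; open, the fingers measure 130 mm over their backs; the gripper's body (75 mm by 190 mm) begins 47 mm behind the grasp point.
Start: joints at [1.148, 0.434, 0.025, 1.573, -0.012, 1.134, -0.075], TCP at [0.196, -0.593, 0.227] pointing down, gripper open.
Joint ranges: [-2.62, 2.62], [-0.44, 2.09], [-1.27, 1.32], [0.08, 2.57], [-1.32, 4.46], [0.12, 2], [-2.74, 2.74]. Speed limits (rad/s): [2.22, 2.22, 3.01, 3.01, 3.14, 3.14, 3.14].

### API

Orientations are given as a rotation vector (axis times angle).
In Python, from cell import arm gives the robot as it stands.
- The arm moves only by the tool jog_arm, never from a script. Its argument "commands" is a list of rows, each an object with "translation": the shift along the tool's x, y, z in mm, a list of three; "turn": the turn, a rotation vector about the tool's x, y, z in rad, a list of three. A call has 1 to 12 rows; each row is the pose to reach, as a shift and turn from the pose commanded when the call began, along the tool's axes at that moment; what a row does not reach only later rows make up. A row lasts 1/12 s, in which the tool goes at most 41.7 mm and 7.16 degrees, less where a joint would pass 70% of its speed; a pose out of reach is approached as far as the arm can. A call with a gripper value outside its range is refused whole. "claw" is the closure, from -1 (fully open) to 1 (shut), so that 0 is half open, set as the call begins (left out, the last holds). The fingers move at their own pace and stop on an object; "grip_force" is the grip in N (left out, the last holds). Time passes only in rows, so rows that repeat a pose let the fingers close. It gives the time, the measured TCP pose, the force and the opening at its end, in the units of the state.
- arm.observe(): the state, without advancing time (a new reading comes with each control period).
- arm.get_image(name): name is "side" or "top"; returns the picture (384x512x3 uint8, blue, green, red); there is no depth.
- arm.camera_info(name): a dict with "vertical_fov" (degrees; the focal length in pixels is half the picture's height over the tangent of half this angle, whatever the lens; pixels are square), "cx", "cy" (the principal point, pixels), "eye" and "rotation" of the camera in the world. Camera axes: x right, y up, looking along -z (the intrinsics and any distortion apply to the point x, -y, -z); pixel columns grow to the right and rows downward; lengths in m; the calibration is good to about 2 mm. A picture is of the moment at which its call begins. camera_info takes no time and is no camera call.
- arm.sign_off(): hands the job in, once; it reports no verdict.
Trained networks look in the newest picture that a camera, given by its name, has taken for a name from the list of things; names that differ only in an ending like _2 or _b are one class to them, and where a whole thing is asked for, a point or a joint stands for the part that bears it (a point fixed in the world has none). Each returns a list of dicts, best first, with "confidence" (0 to 1); they miss things now and then, are a little off and sometimes report something else, mostly with a low value. They report only what shows in the picture. A call takes as long as a camera call.
- arm.trace(camera, query): "region" (384x512 bool, what is visible of it) and "box" ([left, top, width, height] in pixels, round what is visible of it).
- arm.landmark_of(camera, query): "at" ([column, row] in pixels: a listed point, or the origin of a listed thing).
The state is a dict: "clock": time; "joints": joint angles; "dq": joint speeds; "joint_efforts": joint torques, N m; "position": TCP position; "ee_rot": TCP orientation; "force": force on the tool from outside, world axes, zero at the start; "ft_torque": the same for the moment, N m; "width": opening from 0.0 (shut) to 1.0 (fully open).
Only numpy, scipy, OpenCV 4.12 (cv2) and the standard library are available. Lean on these libraries where they do the work, as an engineer would, in place of code of your own. Each camera call takes 0.05 s, during which the arm holds its last target. There are 200 camera calls.

### The job

The steel divider clamped in the bench vise still has a sharp sawn top edge: pick up the flat file by its handle and break the edge's corner on the vise's screw side, feeling for it with the blade, holding the flat of the file tilted about 40 degrees and pushing it along the edge, level and in line with it. Make three full-length strokes with moderate pressure, cutting only on the forward stroke (towards the file's tip) and lifting the file clear at the end of each one before bringing it back. Then lay the file flat in its tool tray again; leave everything else where it is.

Things in the scene. Friction and masses are not known exactly. Their poses are not given: they have to be found in the camera images.
- file_grip (a point): Flat file, 195 mm long, 160 g: wooden flat-sided handle 75 long, 24 wide, 20 mm high (26 wide at its end), dark steel blade 120 x 20 x 5 mm in line with it. This point: mid-handle in height and width, 26 mm behind the heel where the blade begins; grip here. x: handle to tip, y across the flat, z out of the blade's upper flat. Starts flat in the tray, handle nearer the robot.
- file_tip (a point): Middle of the lower flat of the same file at the blade's very end: 146 mm from file_grip along the file's x and 2.5 mm below it (file's -z). Same axes. The lower flat is the one that lies down in the tray. Grip the handle firmly: pressed too hard, the file pitches nose-up in the fingers.
- file: The same file; origin at the heel, at the level of the handle's underside (26 mm ahead of and 10 mm below file_grip). Same axes.
- jaws (a point): Point on the vise 2 mm off mid-slot, 91 mm above the table, level with the jaws' top, straight below the middle of the 60 mm sharp corner to file. x level along the edge, the forward stroke (roughly away from the robot); y level, out to the screw; z up. The corner stands 43 to 59 mm above it: not measured, feel for it. A full stroke takes file_tip from about x = 0 to +65 mm; the handle meets the plate at +90 mm.
- divider (a joint): Bare sheet-metal tray divider, 60 wide, 4 mm thick, upright in the jaws, backed on its -y face by a 16 mm wood strip ending 3 mm below the edge. Value, m: its give along the edge in the rubber jaw linings, 0 at rest, spring 1500 N/m: positive when a file bites forwards, negative when dragged back. File with some 4 N on the corner; over 25 N mars it. The file's top leans to +y (jaws).
- vise: Small grey bench vise, bolted down, jaws 64 mm wide, top of the jaws 91 mm above the table, about 187 mm long from the anvil to the screw head. Origin on the table below the divider; x along the jaws (as that of jaws), +y to the screw, whose cross bar lies 102 mm out and at most 75 mm high.
- tray: Shallow grey plastic tool tray, fixed, 250 x 150 mm, walls 16 mm high and 4 mm thick, floor 4 mm thick; origin under its centre, x along its length. A rubber rest bar 14 mm wide crosses it at x = +55 mm, its top 11.5 mm above the table, and carries the blade level while the handle lies on the floor.
- file_brush: Wooden file brush, 110 x 40 x 22 mm, lying on the table between vise and tray; leave alone.
- label_roll: Cream paper roll, 76 mm across, 55 mm high, standing on the table; leave alone.
- glasses_a: Folded black spectacles, 138 x 34 x 40 mm; leave alone.
- glasses_b: Folded black spectacles, as the others; leave alone.
- glasses_case: Black spectacle case, 155 x 60 x 44 mm; leave alone.
- spare_divider: A spare divider lying flat, 60 x 86 x 4 mm; leave alone.
- screwdriver: Screwdriver with black handle, 170 mm long; leave alone.

How it is judged:
By the outcome, as a careful person would: the job done as asked, in the order asked, and still so for the second after the job is handed in, with the robot touching nothing.
It also fails if it takes over 70 s, if anything falls off the work surface, if the arm or the gripper's body presses on something with over 40 N, if the wrist force passes 120 N, or if a joint passes its speed limit or range.

## Working session

There is one attempt and no reset: what is moved stays moved. The work goes in short steps, Python scripts to look and compute and a tool call to move; the robot and the scene stay as the last step left them, time stands still between calls to the robot, and variables do not carry over. Pictures are saved under pics/ and viewed, about 8 in all and at most 12, crops included, and the job is handed in when it is done.

Besides the shell and the picture viewer there is one more tool, called after "Call:" as name(argument=value, ...) on one line, values as JSON. jog_arm: Moves the arm, as the interface text tells. Its arguments: {"type":"object","properties":{"commands":{"type":"array","items":{"type":"object","properties":{"translation":{"type":"array","items":{"type":"number"}},"turn":{"type":"array","items":{"type":"number"}}}}},"claw":{"type":"number"},"grip_force":{"type":"number"}},"required":["commands"]}

```bash
mkdir -p pics; ls
python3 - <<'E'
from cell import arm
import cv2, numpy as np
print(arm.observe())
ims=[]
for c in("side","top"):
    im=arm.get_image(c); cv2.imwrite(f"pics/{c}0.png",im); print(c,arm.camera_info(c)); 
    for q in("file_grip","file_tip","file","jaws","divider","vise","tray","file_brush"):
        try: print(q,[(np.round(d["at"],1).tolist(),round(d["confidence"],2)) for d in arm.landmark_of(c,q)[:3]])
        except Exception as e: print(q,e)
E
```

```text
pics
{'clock': 0.0, 'joints': array([ 1.14840788,  0.43523181,  0.02498049,  1.57409003, -0.01163179,
        1.13398314, -0.07509633]), 'dq': array([ 0.00046701, -0.00049451, -0.00129123,  0.00012604, -0.0005608 ,
        0.00090667,  0.00041076]), 'joint_efforts': array([ 9.55086871e-04, -6.67854381e+01,  9.85185094e-01, -3.14459503e+01,
       -6.06502709e-02,  4.31881472e-02,  2.07177004e-04]), 'position': array([ 0.19627203, -0.59285075,  0.22594229]), 'ee_rot': array([-2.54604437e+00,  1.83905032e+00,  2.09698846e-03]), 'force': array([-0.01067415,  0.36752347,  0.35966551]), 'ft_torque': array([ 0.04854449,  0.00568859, -0.02231722]), 'width': 0.9988880327053284}
side {'vertical_fov': 53.88624442325888, 'cx': 252.92068308015354, 'cy': 184.46193060769815, 'eye': array([0.35510556, 0.8338481 , 0.9181946 ]), 'rotation': array([ 0.13625885, -1.14128526, -2.70292299])}
file_grip [([252.9, 257.1], 0.97), ([249.7, 126.3], 0.37)]
file_tip [([207.5, 244.7], 0.82)]
file [([244.0, 255.7], 0.98)]
jaws [([250.6, 156.7], 0.76)]
divider it knows: file, file_brush, file_grip, file_tip, glasses, glasses_case, jaws, label_roll, screwdriver, spare_divider, tray, vise
vise [([250.8, 175.5], 0.76)]
tray [([239.3, 248.9], 0.93)]
file_brush [([253.2, 207.5], 0.88)]
top {'vertical_fov': 55.87069509195296, 'cx': 255.01911495078187, 'cy': 190.27568037740224, 'eye': array([ 0.35320226, -0.0078976 ,  1.05624145]), 'rotation': array([ 0.13869907, -0.13195556, -1.57676052])}
file_grip [([175.3, 199.7], 0.94)]
file_tip [([185.1, 154.9], 0.56)]
file [([183.4, 196.3], 0.9), ([185.3, 154.7], 0.33)]
jaws [([248.4, 188.5], 0.73), ([299.3, 166.1], 0.62)]
divider it knows: file, file_brush, file_grip, file_tip, glasses, glasses_case, jaws, label_roll, screwdriver, spare_divider, tray, vise
vise [([296.3, 170.2], 0.92)]
tray [([186.1, 185.7], 0.92)]
file_brush [([253.9, 184.7], 0.66), ([182.9, 196.1], 0.57)]
```

```bash
cat > h.py <<'E'
from cell import arm
import cv2, numpy as np
from scipy.spatial.transform import Rotation as R
def cam(c):
    i=arm.camera_info(c); f=192/np.tan(np.radians(i["vertical_fov"]/2))
    r=np.asarray(i["rotation"]); M=R.from_rotvec(r).as_matrix() if r.ndim==1 else r
    return f,i["cx"],i["cy"],np.asarray(i["eye"]),M
def ray(c,p):
    f,cx,cy,e,M=cam(c); d=M@np.array([(p[0]-cx)/f,-(p[1]-cy)/f,-1]); return e,d
def onz(c,p,z):
    e,d=ray(c,p); return e+d*(z-e[2])/d[2]
def px(c,P):
    f,cx,cy,e,M=cam(c); q=(np.atleast_2d(P)-e)@M
    return np.c_[cx-f*q[:,0]/q[:,2], cy+f*q[:,1]/q[:,2]]
def tri(a,b):  # side px, top px
    e1,d1=ray("side",a); e2,d2=ray("top",b); A=np.c_[d1,-d2]; s=np.linalg.lstsq(A,e2-e1,rcond=None)[0]
    p,q=e1+s[0]*d1,e2+s[1]*d2; return (p+q)/2,np.linalg.norm(p-q)
E
python3 - <<'E'
from h import *
for n,a,b in [("grip",(252.9,257.1),(175.3,199.7)),("tip",(207.5,244.7),(185.1,154.9)),("file",(244,255.7),(183.4,196.3)),("jaws",(250.6,156.7),(299.3,166.1)),("vise",(250.8,175.5),(296.3,170.2)),("tray",(239.3,248.9),(186.1,185.7)),("brush",(253.2,207.5),(253.9,184.7))]:
    p,e=tri(a,b); print(n,p.round(4),round(e,4))
s,t=[cv2.imread(f"pics/{c}0.png") for c in("side","top")]
cv2.imwrite("pics/s1.png",cv2.resize(s[60:330,110:400],None,fx=2.2,fy=2.2,interpolation=2))
cv2.imwrite("pics/t1.png",cv2.resize(t[60:320,100:400],None,fx=2.3,fy=2.3,interpolation=2))
E
```

```text
grip [0.5033 0.2256 0.024 ] 0.0084
tip [0.6434 0.2033 0.0106] 0.002
file [ 0.5258  0.2086 -0.0035] 0.0083
jaws [ 0.5871 -0.1265  0.09  ] 0.0001
vise [ 0.5917 -0.1279  0.0021] 0.0082
tray [0.5485 0.1979 0.0115] 0.0042
brush [ 0.5539 -0.001  -0.0224] 0.0078
```

View pics/s1.png

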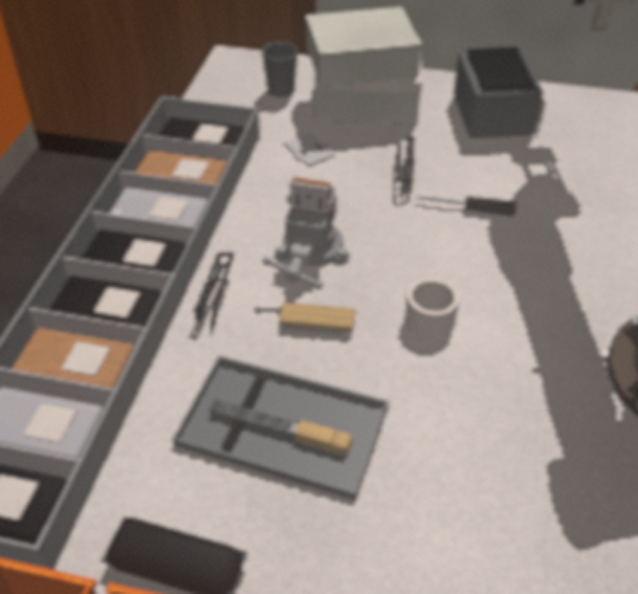

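View pics/t1.png

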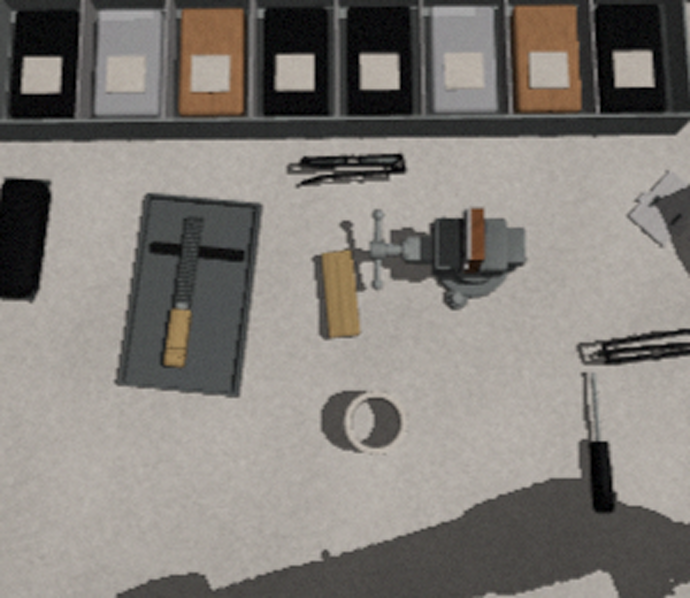

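Run:
```python
from h import *
s,t=[cv2.imread(f"pics/{c}0.png") for c in("side","top")]
a=cv2.resize(s[132:192,225:275],None,fx=8,fy=8,interpolation=cv2.INTER_CUBIC)
b=cv2.resize(t[143:203,275:335],None,fx=8,fy=8,interpolation=cv2.INTER_CUBIC)[:, :400]
b=b[:480]; cv2.imwrite("pics/v1.png",np.hstack([a,b]))
g=onz("top",(175.3,199.7),.014);tp=onz("top",(185.1,154.9),.0115);d=tp-g
print("top file",g,tp,np.hypot(*d[:2]),np.degrees(np.arctan2(d[1],d[0])))
g=onz("side",(252.9,257.1),.014);tp=onz("side",(207.5,244.7),.0115);d=tp-g
print("side file",g,tp,np.hypot(*d[:2]),np.degrees(np.arctan2(d[1],d[0])))
for c in("top","side"):
  print(c)
  for q,z in(("file",.012),("tray",.01),("vise",.05)):
    r=arm.trace(c,q)[0]; m=r["region"]; ys,xs=np.nonzero(m)
    P=np.array([onz(c,(x,y),z)[:2] for x,y in zip(xs,ys)])
    mu=P.mean(0); w,v=np.linalg.eigh(np.cov((P-mu).T)); ax=v[:,1]
    rc=cv2.minAreaRect((P*1000).astype(np.float32))
    print(q,round(r["confidence"],2),m.sum(),mu.round(4),np.degrees(np.arctan2(ax[1],ax[0])).round(2),np.round(rc[0],1),np.round(rc[1],1),round(rc[2],2))
```

```text
top file [0.5090143 0.2280791 0.014    ] [0.64412558 0.20316066 0.0115    ] 0.13738989960949716 -10.449580150483337
side file [0.50064125 0.21922898 0.014     ] [0.64201491 0.20404937 0.0115    ] 0.14218626007701138 -6.128495882022784
top
file 0.85 470 [0.5442 0.2151] 174.03 [551.  215.3] [ 24.1 192.3] 84.98Traceback (most recent call last):
  File "<stdin>", line 14, in <module>
  File "h.py", line 11, in onz
    e,d=ray(c,p); return e+d*(z-e[2])/d[2]
        ~~~^^^^^
  File "h.py", line 9, in ray
    f,cx,cy,e,M=cam(c); d=M@np.array([(p[0]-cx)/f,-(p[1]-cy)/f,-1]); return e,d
                ~~~^^^
  File "h.py", line 5, in cam
    i=arm.camera_info(c); f=192/np.tan(np.radians(i["vertical_fov"]/2))
ValueError: time passes only in moves, steps and waits
```

View pics/v1.png

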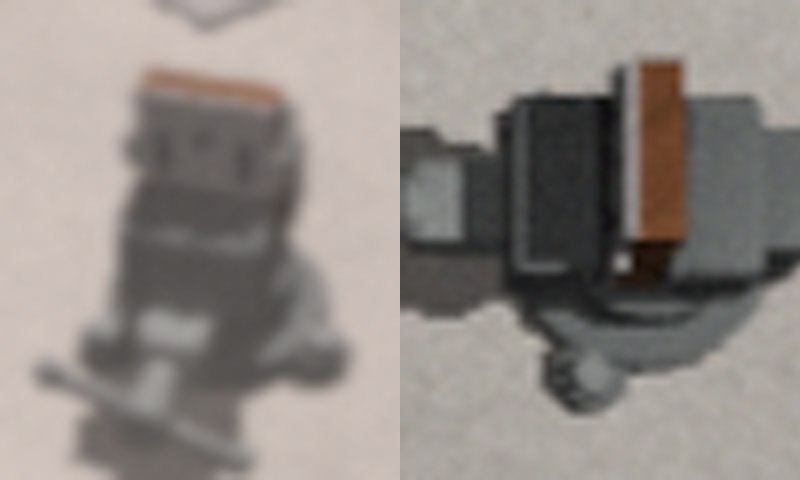

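```bash
sed -i 's/^def cam(c)/import functools\n@functools.lru_cache\ndef cam(c)/' h.py
python3 - <<'E'
from h import *
for c in("top","side"):
  print(c); im=arm.get_image(c)
  for q,z in(("file",.014),("tray",.016),("vise",.05)):
    r=arm.trace(c,q)[0]; m=r["region"]; ys,xs=np.nonzero(m)
    P=np.array([onz(c,(x,y),z)[:2] for x,y in zip(xs,ys)])
    mu=P.mean(0); w,v=np.linalg.eigh(np.cov((P-mu).T)); ax=v[:,1]
    rc=cv2.minAreaRect((P*1000).astype(np.float32))
    print(q,round(r["confidence"],2),m.sum(),mu.round(4),np.degrees(np.arctan2(ax[1],ax[0])).round(2),np.round(rc[0],1),np.round(rc[1],1),round(rc[2],2))
    if q=="file":
      np.save(f"pics/file_{c}.npy",m)
      # axis profile: midline per bin
      if ax[0]<0: ax=-ax
      u=(P-mu)@ax; w_=(P-mu)@[-ax[1],ax[0]]; print("ends",mu+ax*u.min(),mu+ax*u.max())
t=cv2.imread("pics/top0.png").astype(float)
br=t[:,:,2]-t[:,:,0]  # R-B
def line(cols,img,thr,sgn,z,rows):
    pts=[]
    for r in rows:
        p=img[r,cols[0]:cols[1]]
        for i in range(len(p)-1):
            if (p[i]-thr)*sgn<0<=(p[i+1]-thr)*sgn:
                pts.append((cols[0]+i+(thr-p[i])/(p[i+1]-p[i]),r)); break
    W=np.array([onz("top",q,z)[:2] for q in pts]); 
    k=np.polyfit(W[:,0],W[:,1],1); res=W[:,1]-np.polyval(k,W[:,0])
    print("n",len(W),"yaw",np.degrees(np.arctan(k[0])).round(2),"x",W[:,0].min().round(4),W[:,0].max().round(4),"y@.588",np.polyval(k,.588).round(4),"rms",res.std().round(5))
rows=range(152,172)
mx=np.percentile(br[152:172,305:310],50); print("brown",mx)
line((301,308),br,mx/2,1,.142,rows); line((306,314),br,mx/2,-1,.139,rows)
g=t.mean(2); np.set_printoptions(linewidth=200)
print(g[160,284:322].round()); print(g[167,284:322].round()); print(br[145:180,307].round())
E
```

```text
top
file 0.7 449 [0.5391 0.2156] 173.36 [548.2 216.8] [ 27.4 192. ] 84.86
ends [0.45253831 0.22564424] [0.64349371 0.20341875]
tray 0.65 3826 [0.5442 0.2036] 173.83 [546.3 204.9] [152.4 250.2] 84.04
vise 0.74 1461 [ 0.5841 -0.1353] 89.24 [ 578.7 -118.9] [120.7 192.9] 3.68
side
file 0.59 511 [0.5399 0.2164] 173.77 [551.3 213.5] [ 33.9 197.1] 82.31
ends [0.45344797 0.22581752] [0.64938777 0.20441268]
tray 0.88 3296 [0.5477 0.2152] 175.01 [548.9 210.8] [160.6 252.8] 83.89
vise 0.64 1023 [ 0.5938 -0.1357] 98.47 [ 586.3 -139.4] [118.6 244.6] 3.17
brown 64.0
n 20 yaw -1.81 x 0.5613 0.6121 y@.588 -0.1336 rms 0.0001
n 20 yaw -0.71 x 0.5619 0.6128 y@.588 -0.149 rms 0.00014
[155. 164. 137.  61.  36.  68.  72.  45.  43.  46.  44.  45.  48.  42.  46.  37.  23.  36.  58. 121. 133.  81.  70.  75.  76.  76.  71.  79.  93.  95.  96.  96.  96. 100. 102. 103. 103.  98.]
[ 55.  55.  56.  50.  39.  67.  71.  45.  43.  45.  47.  46.  43.  44.  45.  40.  23.  38.  59. 126. 132.  81.  70.  71.  70.  70.  81.  89.  97. 100. 100. 104.  99. 106. 104. 109. 105. 102.]
[12. 11. 11. 11. 11. 23. 67. 64. 64. 64. 60. 56. 58. 63. 66. 67. 67. 66. 64. 63. 67. 66. 62. 63. 66. 68. 69. 63. 22. 22. 22. 18. 13.  4. -2.]
```

```bash
cat >> h.py <<'E'
T0=np.array([[0,-1,0],[-1,0,0],[0,0,-1.]])
def rfile(yaw,tilt=0,pitch=0): # deg; tool orientation for file pose
    return R.from_euler("z",yaw,degrees=True)*R.from_euler("y",pitch,degrees=True)*R.from_euler("x",-tilt,degrees=True)*R.from_matrix(T0)
def plan(pos,rot,o=None):
    o=o or arm.observe(); r=R.from_rotvec(o["ee_rot"])
    print("translation",(r.inv().apply(np.asarray(pos)-o["position"])*1000).round(1).tolist(),"turn",(r.inv()*rot).as_rotvec().round(4).tolist())
def st():
    o=arm.observe(); f=R.from_rotvec(o["ee_rot"])*R.from_matrix(T0.T)
    print("t",round(o["clock"],2),"pos",o["position"].round(4),"file zyx",f.as_euler("ZYX",degrees=True).round(2),"F",o["force"].round(2),"M",o["ft_torque"].round(2),"w",round(o["width"],3),"q",o["joints"].round(2)); return o
E
python3 - <<'E'
from h import *
t=cv2.imread("pics/top0.png").astype(float).mean(2)
def pk(c0,c1,rows,sgn,z):
    W=[]
    for r in rows:
        p=sgn*t[r,c0:c1]; p=p-p.min(); W.append(onz("top",((p*np.arange(c0,c1)).sum()/p.sum(),r),z)[:2])
    W=np.array(W); k=np.polyfit(W[:,0],W[:,1],1); print(np.degrees(np.arctan(k[0])).round(2),np.polyval(k,.588).round(4),(W[:,1]-np.polyval(k,W[:,0])).std().round(5))
pk(287,292,range(157,175),1,.091)
pk(298,302,range(158,172),-1,.1)
pk(301,306,range(153,171),1,.142)
s=cv2.imread("pics/side0.png").astype(float); br=s[:,:,2]-s[:,:,0]
W=[];ys=range(136,150)
for c in range(245,259):
    p=np.clip(br[136:150,c]-25,0,None); W.append(onz("side",(c,(p*np.arange(136,150)).sum()/p.sum()),.14)[:2])
W=np.array(W);k=np.polyfit(W[:,0],W[:,1],1);print("side",np.degrees(np.arctan(k[0])),np.polyval(k,.588))
st()
plan([.42,-.12,.25],rfile(-6.4)); plan([.5005,.220,.10],rfile(-6.4))
E
```

```text
1.03 -0.0986 0.00038
-1.19 -0.1277 0.00023
-1.12 -0.1317 0.00031
side -1.0902855332051404 -0.14163610387511819
t 1.3 pos [ 0.1965 -0.5933  0.2268] file zyx [ 1.832e+01  0.000e+00 -1.000e-02] F [ 1.39 -0.29 -0.78] M [0.06 0.03 0.02] w 1.0 q [ 1.15  0.43  0.02  1.57 -0.01  1.13 -0.08]
translation [-379.1, -361.0, -23.3] turn [-0.0, -0.0001, 0.4314]
translation [-676.6, -544.2, 126.7] turn [-0.0, -0.0001, 0.4314]
```

Call:
jog_arm(commands=[{"translation": [-379, -361, -23], "turn": [0, 0, 0.431]}, {"translation": [-379, -361, -23], "turn": [0, 0, 0.431]}, {"translation": [-379, -361, -23], "turn": [0, 0, 0.431]}, {"translation": [-379, -361, -23], "turn": [0, 0, 0.431]}, {"translation": [-379, -361, -23], "turn": [0, 0, 0.431]}, {"translation": [-379, -361, -23], "turn": [0, 0, 0.431]}, {"translation": [-379, -361, -23], "turn": [0, 0, 0.431]}, {"translation": [-379, -361, -23], "turn": [0, 0, 0.431]}, {"translation": [-379, -361, -23], "turn": [0, 0, 0.431]}, {"translation": [-379, -361, -23], "turn": [0, 0, 0.431]}, {"translation": [-379, -361, -23], "turn": [0, 0, 0.431]}, {"translation": [-379, -361, -23], "turn": [0, 0, 0.431]}], claw=-0.2, grip_force=60)

```text
clock: 2.3
position: [0.41, -0.1404, 0.2492]
ee_rot: [-2.094, 2.341, -0.002]
force: [1.1, 0.2, -0.9]
width: 0.599
```

Run:
```python
from h import *
st(); plan([.5005,.220,.09],rfile(-6.4))
```

```text
t 2.3 pos [ 0.41   -0.1404  0.2492] file zyx [-6.39 -0.06 -0.02] F [ 1.07  0.17 -0.87] M [-0.05 -0.07 -0.01] w 0.599 q [ 0.4   0.11 -0.21  1.96  0.03  1.07 -1.51]
translation [-368.3, -49.7, 159.1] turn [-0.001, -0.0004, 0.0002]
```

Call:
jog_arm(commands=[{"translation": [-368, -50, 0], "turn": [0, 0, 0]}, {"translation": [-368, -50, 0], "turn": [0, 0, 0]}, {"translation": [-368, -50, 0], "turn": [0, 0, 0]}, {"translation": [-368, -50, 0], "turn": [0, 0, 0]}, {"translation": [-368, -50, 0], "turn": [0, 0, 0]}, {"translation": [-368, -50, 159], "turn": [0, 0, 0]}, {"translation": [-368, -50, 159], "turn": [0, 0, 0]}, {"translation": [-368, -50, 159], "turn": [0, 0, 0]}, {"translation": [-368, -50, 159], "turn": [0, 0, 0]}, {"translation": [-368, -50, 159], "turn": [0, 0, 0]}, {"translation": [-368, -50, 159], "turn": [0, 0, 0]}, {"translation": [-368, -50, 159], "turn": [0, 0, 0]}])

```text
clock: 3.3
position: [0.4984, 0.2212, 0.0864]
ee_rot: [2.098, -2.335, -0.005]
force: [-0.2, 0.0, 0.8]
width: 0.6
```

Run:
```python
from h import *
im=arm.get_image("side"); tp=arm.get_image("top")
st(); plan([.5005,.220,.03],rfile(-6.4))
cv2.imwrite("pics/a1.png",np.hstack([cv2.resize(im[190:310,160:300],None,fx=3,fy=3,interpolation=2),cv2.resize(tp[120:240,130:240],None,fx=3,fy=3,interpolation=2)]))
```

```text
t 3.4 pos [0.4997 0.2178 0.0892] file zyx [-6.31  0.07 -0.05] F [ 0.19 -0.36  0.48] M [-0.01 -0.01 -0.01] w 0.602 q [-0.23  0.5  -0.38  1.9   0.25  0.8  -2.43]
translation [-2.3, -0.6, 59.2] turn [0.0012, -0.0009, 0.0016]
```

View pics/a1.png

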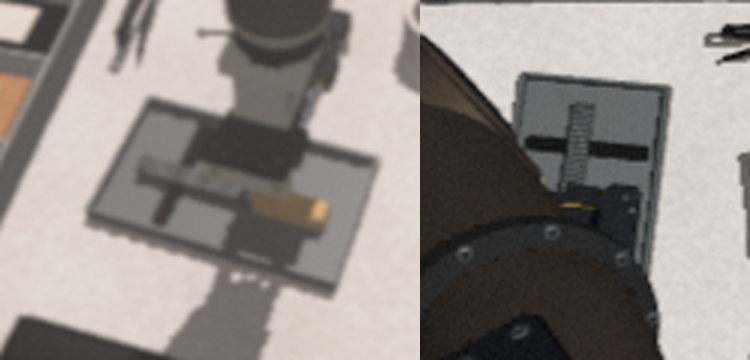

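Call:
jog_arm(commands=[{"translation": [-2.3, -0.6, 35], "turn": [0.001, 0, 0.001]}, {"translation": [-2.3, -0.6, 60], "turn": [0.001, 0, 0.001]}, {"translation": [-2.3, -0.6, 72], "turn": [0.001, 0, 0.001]}, {"translation": [-2.3, -0.6, 80], "turn": [0.001, 0, 0.001]}, {"translation": [-2.3, -0.6, 81], "turn": [0.001, 0, 0.001]}, {"translation": [-2.3, -0.6, 81], "turn": [0.001, 0, 0.001]}, {"translation": [-2.3, -0.6, 81], "turn": [0.001, 0, 0.001]}])

```text
clock: 3.98
position: [0.5019, 0.2202, 0.01]
ee_rot: [-2.091, 2.341, -0.002]
force: [0.5, 0.1, -0.1]
width: 0.6
```

Run:
```python
from h import *
st(); plan([.5005,.220,.0065],rfile(-6.4))
```

```text
t 3.98 pos [0.5019 0.2202 0.01  ] file zyx [-6.46 -0.16  0.06] F [ 0.51  0.13 -0.08] M [ 0.05 -0.01 -0.01] w 0.6 q [-0.27  0.61 -0.33  1.95  0.32  0.63 -2.5 ]
translation [0.4, 1.4, 3.5] turn [-0.0028, 0.001, -0.0011]
```

Lower 3 mm and close firmly.

Call:
jog_arm(commands=[{"translation": [0, 1, 3], "turn": [0, 0, 0]}, {"translation": [0, 1, 3], "turn": [0, 0, 0]}])

```text
clock: 4.15
position: [0.5002, 0.2203, 0.0062]
ee_rot: [-2.092, 2.341, -0.002]
force: [-0.3, 0.1, 0.5]
width: 0.6
```

Call:
jog_arm(commands=[{"translation": [0, 0, 0], "turn": [0, 0, 0]}, {"translation": [0, 0, 0], "turn": [0, 0, 0]}, {"translation": [0, 0, 0], "turn": [0, 0, 0]}, {"translation": [0, 0, 0], "turn": [0, 0, 0]}, {"translation": [0, 0, 0], "turn": [0, 0, 0]}, {"translation": [0, 0, 0], "turn": [0, 0, 0]}, {"translation": [0, 0, 0], "turn": [0, 0, 0]}, {"translation": [0, 0, 0], "turn": [0, 0, 0]}], claw=1, grip_force=60)

```text
clock: 4.82
position: [0.5, 0.2203, 0.0057]
ee_rot: [-2.093, 2.342, -0.001]
force: [-0.2, 0.4, 0.9]
width: 0.256
```

Run:
```python
from h import *
st(); plan([.5005,.220,.15],rfile(-6.4)); plan([.445,0.06,.26],rfile(-1.1,40))
```

```text
t 4.82 pos [0.5    0.2203 0.0057] file zyx [-6.43 -0.06  0.01] F [-0.22  0.36  0.87] M [ 0.14  0.07 -0.1 ] w 0.256 q [-0.28  0.62 -0.33  1.95  0.33  0.62 -2.5 ]
translation [0.2, -0.7, -144.3] turn [-0.0011, 0.0002, -0.0006]
translation [165.4, 36.4, -254.4] turn [0.0315, 0.6977, -0.0896]
```

Call:
jog_arm(commands=[{"translation": [0, 0, -8], "turn": [0, 0, 0]}, {"translation": [0, 0, -25], "turn": [0, 0, 0]}, {"translation": [0, 0, -60], "turn": [0, 0, 0]}, {"translation": [0, 0, -100], "turn": [0, 0, 0]}, {"translation": [0, 0, -140], "turn": [0, 0, 0]}, {"translation": [0, 0, -180], "turn": [0, 0, 0]}, {"translation": [80, 10, -210], "turn": [0.008, 0.17, -0.022]}, {"translation": [120, 20, -235], "turn": [0.016, 0.35, -0.045]}, {"translation": [165, 36, -254], "turn": [0.03, 0.7, -0.09]}, {"translation": [165, 36, -254], "turn": [0.03, 0.7, -0.09]}, {"translation": [165, 36, -254], "turn": [0.03, 0.7, -0.09]}, {"translation": [165, 36, -254], "turn": [0.03, 0.7, -0.09]}])

```text
clock: 5.82
position: [0.4447, 0.0579, 0.2625]
ee_rot: [1.79, -1.828, 0.662]
force: [0.2, 0.5, -1.7]
width: 0.255
```

Run:
```python
from h import *
im=arm.get_image("side"); tp=arm.get_image("top")
o=st(); r=R.from_rotvec(o["ee_rot"])*R.from_matrix(T0.T)
tipw=o["position"]+r.apply([.146,0,.0083-.0025]); print("tip pred",tipw,px("side",tipw),px("top",tipw))
for c in("side","top"):
    print(c,[(np.round(d["at"],1).tolist(),round(d["confidence"],2)) for d in arm.landmark_of(c,"file_tip")[:2]])
plan([.445,-.12,.24],rfile(-1.1,40))
cv2.imwrite("pics/a2.png",np.hstack([cv2.resize(im[100:300,170:320],None,fx=2.5,fy=2.5,interpolation=2),cv2.resize(tp[90:290,170:320],None,fx=2.5,fy=2.5,interpolation=2)]))
```

```text
t 5.92 pos [0.4445 0.0621 0.2586] file zyx [ -0.86   0.27 -40.22] F [ 0.44  0.76 -2.18] M [1.08 0.07 0.06] w 0.257 q [-0.44  0.38 -0.33  1.83  0.59  1.53 -2.57]
tip pred [0.5905786  0.06362843 0.26235467] [[232.99381922 151.82378123]] [[224.32894489 147.52824026]]
side [([232.1, 148.8], 0.53)]
top [([224.5, 147.3], 0.97)]
translation [126.3, -3.1, 130.9] turn [0.0017, 0.0003, 0.0022]
```

View pics/a2.png

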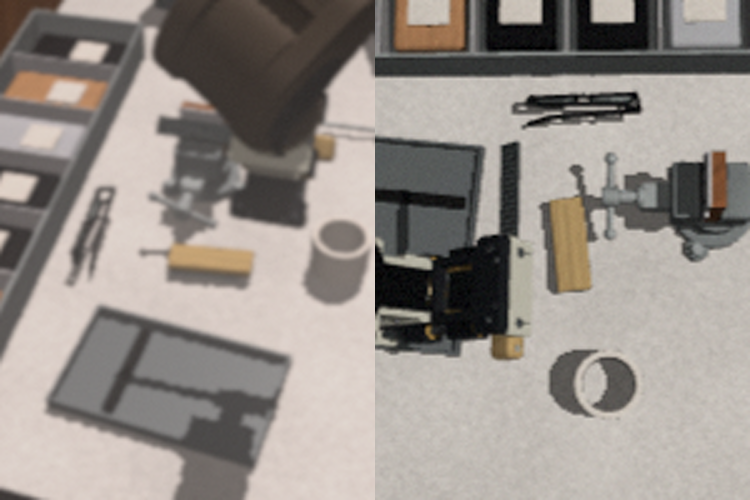

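```bash
cat >> h.py <<'E'
J=np.array([.588,-.1297,.091]); RV=R.from_euler("z",-1.1,degrees=True); RF=rfile(-1.1,40)
OFF=np.array([.146,0,.0058])
def tgt(x,y,z): # file_tip in jaws frame mm -> TCP
    return J+RV.apply(np.array([x,y,z])/1000)-(RF*R.from_matrix(T0.T)).apply(OFF)
def rel():
    o=arm.observe(); r=R.from_rotvec(o["ee_rot"])*R.from_matrix(T0.T)
    return (RV.inv().apply(o["position"]+r.apply(OFF)-J)*1000).round(2)
def go(x,y,z): plan(tgt(x,y,z),RF)
E
python3 - <<'E'
from h import *
st(); print(rel()); go(10,0,110); go(10,0,75)
E
```

```text
t 6.02 pos [0.4453 0.0609 0.2592] file zyx [ -1.07   0.16 -39.98] F [-0.93 -1.23 -1.88] M [1.02 0.07 0.02] w 0.252 q [-0.43  0.38 -0.33  1.83  0.59  1.53 -2.56]
[ -0.31 191.66 172.23]
translation [106.6, -10.4, 171.1] turn [0.0017, 0.0003, 0.0022]
translation [84.1, -10.5, 197.9] turn [0.0017, 0.0003, 0.0022]
```

Call:
jog_arm(commands=[{"translation": [106, -10, 171], "turn": [0.0017, 0, 0.002]}, {"translation": [106, -10, 171], "turn": [0.0017, 0, 0.002]}, {"translation": [106, -10, 171], "turn": [0.0017, 0, 0.002]}, {"translation": [106, -10, 171], "turn": [0.0017, 0, 0.002]}, {"translation": [106, -10, 171], "turn": [0.0017, 0, 0.002]}, {"translation": [106, -10, 171], "turn": [0.0017, 0, 0.002]}, {"translation": [84, -10, 198], "turn": [0.0017, 0, 0.002]}, {"translation": [84, -10, 198], "turn": [0.0017, 0, 0.002]}, {"translation": [84, -10, 198], "turn": [0.0017, 0, 0.002]}, {"translation": [84, -10, 198], "turn": [0.0017, 0, 0.002]}])

```text
clock: 6.85
position: [0.4519, -0.1318, 0.1634]
ee_rot: [1.795, -1.833, 0.657]
force: [0.2, 0.4, -1.7]
width: 0.256
```

```bash
cat >> h.py <<'E'
def avg(n=6):
    F=[];M=[];X=[]
    for _ in range(n):
        arm.get_image("top"); o=arm.observe(); F.append(o["force"]);M.append(o["ft_torque"]);X.append(rel())
    F,M,X=map(np.array,(F,M,X)); V=RV.inv()
    print("t",o["clock"].__round__(2),"Fj",V.apply(F.mean(0)).round(2),"sd",F.std(0).round(2),"Mj",V.apply(M.mean(0)).round(3),"sd",M.std(0).round(3),"rel",X.mean(0).round(2),"sd",X.std(0).round(2))
E
python3 - <<'E'
from h import *
im=arm.get_image("side");tp=arm.get_image("top")
st(); avg(8); go(10,0,60)
cv2.imwrite("pics/a3.png",np.hstack([cv2.resize(im[110:210,200:300],None,fx=4,fy=4,interpolation=2),cv2.resize(tp[120:220,250:350],None,fx=4,fy=4,interpolation=2)]))
E
```

```text
t 6.95 pos [ 0.4523 -0.1314  0.1636] file zyx [ -1.13  -0.17 -40.09] F [ 0.28  1.19 -1.68] M [1.   0.04 0.02] w 0.256 q [-0.18  0.4  -0.21  2.1   0.81  1.14 -2.51]
t 7.35 Fj [-0.    0.25 -1.87] sd [0.43 0.52 0.44] Mj [ 1.049  0.099 -0.017] sd [0.029 0.028 0.031] rel [ 9.96 -0.69 76.68] sd [0.21 0.13 0.42]
translation [-10.9, -0.3, 11.7] turn [-0.0007, -0.0023, -0.001]
```

View pics/a3.png

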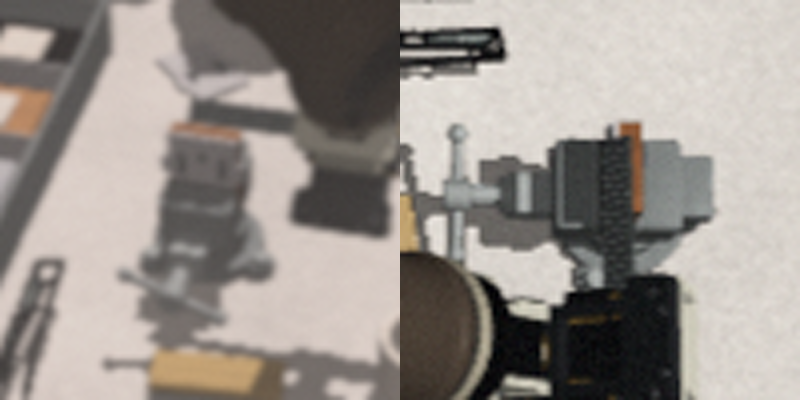

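Call:
jog_arm(commands=[{"translation": [-6, 0, 7], "turn": [0, -0.002, 0]}, {"translation": [-12.8, 0, 14], "turn": [0, -0.002, 0]}, {"translation": [-12.8, 0, 14], "turn": [0, -0.002, 0]}, {"translation": [-12.8, 0, 14], "turn": [0, -0.002, 0]}])

```text
clock: 7.68
position: [0.451, -0.1311, 0.1425]
ee_rot: [1.796, -1.831, 0.653]
force: [0.3, -0.3, -1.2]
width: 0.257
```

Run:
```python
from h import *
st(); avg(5); go(10,0,55)
```

```text
t 7.68 pos [ 0.451  -0.1311  0.1425] file zyx [ -1.12   0.07 -40.05] F [ 0.32 -0.34 -1.16] M [ 1.06  0.03 -0.02] w 0.257 q [-0.18  0.43 -0.21  2.12  0.83  1.11 -2.55]
t 7.93 Fj [ 0.16  0.02 -1.68] sd [0.44 0.17 0.31] Mj [1.062 0.093 0.002] sd [0.023 0.012 0.025] rel [ 9.6  -0.28 56.82] sd [0.14 0.04 0.31]
translation [-1.4, -0.3, 1.4] turn [-0.0005, -0.0004, -0.0013]
```

Call:
jog_arm(commands=[{"translation": [-1.3, 0, 1.5], "turn": [0, 0, 0]}, {"translation": [-1.3, 0, 1.5], "turn": [0, 0, 0]}])

```text
clock: 8.1
position: [0.4516, -0.1309, 0.1413]
ee_rot: [1.796, -1.833, 0.655]
force: [-0.1, 0.5, -2.8]
width: 0.26
```

```bash
python3 -c "
from h import *
avg(3)"
```

```text
t 8.25 Fj [-0.25  0.27 -2.01] sd [0.45 0.54 0.22] Mj [1.044 0.1   0.002] sd [0.011 0.044 0.016] rel [ 9.63 -0.25 55.  ] sd [0.   0.01 0.03]
```

Call:
jog_arm(commands=[{"translation": [-1.3, 0, 1.5], "turn": [0, 0, 0]}, {"translation": [-1.3, 0, 1.5], "turn": [0, 0, 0]}])

```text
clock: 8.42
position: [0.4515, -0.1309, 0.1392]
ee_rot: [1.796, -1.833, 0.655]
force: [0.4, 0.5, -1.4]
width: 0.258
```

```bash
python3 -c "
from h import *
avg(3)"
```

```text
t 8.57 Fj [ 0.35 -0.32 -1.84] sd [0.25 0.24 0.72] Mj [ 1.022  0.121 -0.021] sd [0.019 0.014 0.017] rel [ 9.59 -0.21 52.9 ] sd [0.02 0.02 0.06]
```

Call:
jog_arm(commands=[{"translation": [-1.3, 0, 1.5], "turn": [0, 0, 0]}, {"translation": [-1.3, 0, 1.5], "turn": [0, 0, 0]}])

```text
clock: 8.73
position: [0.4516, -0.1309, 0.1372]
ee_rot: [1.796, -1.833, 0.655]
force: [-0.2, -0.4, -1.3]
width: 0.255
```

```bash
python3 -c "
from h import *
avg(3)"
```

```text
t 8.88 Fj [ 0.13  0.28 -1.93] sd [0.89 0.48 0.22] Mj [1.048 0.082 0.006] sd [0.016 0.02  0.023] rel [ 9.65 -0.13 50.93] sd [0.01 0.03 0.04]
```

Call:
jog_arm(commands=[{"translation": [-1, 0, 1.2], "turn": [0, 0, 0]}, {"translation": [-1, 0, 1.2], "turn": [0, 0, 0]}])

```text
clock: 9.05
position: [0.4518, -0.1308, 0.1359]
ee_rot: [1.796, -1.833, 0.656]
force: [-0.3, 1.0, 1.3]
width: 0.255
```

```bash
python3 -c "
from h import *
avg(3)"
```

```text
t 9.2 Fj [-0.16  0.83  0.44] sd [0.44 0.17 0.36] Mj [ 0.854 -0.117  0.105] sd [0.016 0.015 0.01 ] rel [ 9.81 -0.11 49.6 ] sd [0.01 0.02 0.02]
```

Call:
jog_arm(commands=[{"translation": [-0.4, 0, 0.5], "turn": [0, 0, 0]}, {"translation": [-0.4, 0, 0.5], "turn": [0, 0, 0]}])

```text
clock: 9.37
position: [0.4518, -0.1308, 0.1353]
ee_rot: [1.796, -1.833, 0.656]
force: [0.7, 0.6, 1.4]
width: 0.253
```

```bash
python3 -c "
from h import *
avg(6);st()"
```

```text
t 9.67 Fj [0.08 1.22 1.77] sd [0.29 0.35 0.46] Mj [ 0.697 -0.305  0.109] sd [0.026 0.006 0.024] rel [ 9.78 -0.14 48.96] sd [0.03 0.01 0.03]
t 9.67 pos [ 0.4517 -0.1309  0.1353] file zyx [ -1.13  -0.06 -40.02] F [0.26 0.88 1.4 ] M [ 0.65 -0.32  0.15] w 0.256 q [-0.18  0.44 -0.21  2.12  0.84  1.1  -2.57]
```

Call:
jog_arm(commands=[{"translation": [5.1, 0, -6.1], "turn": [0, 0, 0]}, {"translation": [5.1, 6, -6.1], "turn": [0, 0, 0]}, {"translation": [5.1, 13, -6.1], "turn": [0, 0, 0]}, {"translation": [5.1, 13, -6.1], "turn": [0, 0, 0]}, {"translation": [1.6, 13, -1.9], "turn": [0, 0, 0]}, {"translation": [1.6, 13, -1.9], "turn": [0, 0, 0]}, {"translation": [1.6, 13, -1.9], "turn": [0, 0, 0]}])

```text
clock: 10.25
position: [0.4385, -0.1307, 0.1374]
ee_rot: [1.796, -1.832, 0.655]
force: [-0.8, 0.6, -2.2]
width: 0.257
```

```bash
python3 -c "
from h import *
avg(4);go(-3,0,48.8)"
```

```text
t 10.45 Fj [ 0.27 -0.32 -1.62] sd [0.22 0.28 0.4 ] Mj [1.038 0.094 0.045] sd [0.021 0.034 0.01 ] rel [-3.31 -0.18 51.07] sd [0.04 0.01 0.1 ]
translation [-1.5, -0.3, 1.7] turn [-0.0002, -0.0004, -0.001]
```

Call:
jog_arm(commands=[{"translation": [-1.5, 0, 1.8], "turn": [0, 0, 0]}, {"translation": [-1.5, 0, 1.8], "turn": [0, 0, 0]}, {"translation": [-1.5, -4, 1.8], "turn": [0, 0, 0]}, {"translation": [-1.5, -9, 1.8], "turn": [0, 0, 0]}, {"translation": [-1.4, -14, 1.7], "turn": [0, 0, 0]}, {"translation": [-1.4, -19, 1.7], "turn": [0, 0, 0]}])

```text
clock: 10.95
position: [0.4583, -0.1309, 0.1355]
ee_rot: [1.797, -1.833, 0.655]
force: [-2.2, 2.2, 0.2]
width: 0.256
```

```bash
python3 -c "
from h import *
st();print(rel())"
```

```text
t 10.95 pos [ 0.4583 -0.1309  0.1355] file zyx [ -1.12  -0.06 -40.01] F [-2.15  2.15  0.24] M [ 1.01  0.1  -0.03] w 0.256 q [-0.18  0.45 -0.21  2.11  0.84  1.1  -2.56]
[ 1.635e+01 -4.000e-02  4.914e+01]
```

Call:
jog_arm(commands=[{"translation": [-0.1, -5, 0.15], "turn": [0, 0, 0]}, {"translation": [-0.1, -10, 0.15], "turn": [0, 0, 0]}, {"translation": [-0.1, -15, 0.1], "turn": [0, 0, 0]}, {"translation": [-0.1, -20, 0.1], "turn": [0, 0, 0]}, {"translation": [-0.1, -25, 0.1], "turn": [0, 0, 0]}])

```text
clock: 11.37
position: [0.4831, -0.1315, 0.1354]
ee_rot: [1.796, -1.833, 0.655]
force: [-3.4, 3.4, 2.0]
width: 0.254
```

```bash
python3 -c "
from h import *
st();print(rel())"
```

```text
t 11.37 pos [ 0.4831 -0.1315  0.1354] file zyx [ -1.13  -0.05 -40.02] F [-3.36  3.38  2.03] M [ 1.1   0.21 -0.17] w 0.254 q [-0.17  0.48 -0.2   2.05  0.84  1.11 -2.53]
[41.12 -0.13 48.99]
```

Call:
jog_arm(commands=[{"translation": [0.1, -5, -0.1], "turn": [0, 0, 0]}, {"translation": [0.15, -10, -0.15], "turn": [0, 0, 0]}, {"translation": [0.2, -15, -0.2], "turn": [0, 0, 0]}, {"translation": [0.25, -20, -0.3], "turn": [0, 0, 0]}, {"translation": [0.3, -25, -0.35], "turn": [0, 0, 0]}, {"translation": [0.3, -27, -0.35], "turn": [0, 0, 0]}])

```text
clock: 11.87
position: [0.5104, -0.132, 0.1359]
ee_rot: [1.796, -1.833, 0.655]
force: [-3.7, 4.2, 2.7]
width: 0.259
```

```bash
python3 -c "
from h import *
st();print(rel())"
```

```text
t 11.87 pos [ 0.5104 -0.132   0.1359] file zyx [ -1.13  -0.08 -40.02] F [-3.73  4.17  2.66] M [ 0.99  0.32 -0.26] w 0.259 q [-0.16  0.51 -0.19  1.99  0.84  1.13 -2.49]
[68.46 -0.18 49.57]
```

Call:
jog_arm(commands=[{"translation": [6, 0, -7], "turn": [0, 0, 0]}, {"translation": [12.9, 0, -15.3], "turn": [0, 0, 0]}, {"translation": [12.9, 0, -15.3], "turn": [0, 0, 0]}, {"translation": [12.9, 20, -15.3], "turn": [0, 0, 0]}, {"translation": [12.9, 45, -15.3], "turn": [0, 0, 0]}, {"translation": [12.9, 71.5, -15.3], "turn": [0, 0, 0]}, {"translation": [12.9, 71.5, -15.3], "turn": [0, 0, 0]}, {"translation": [12.9, 71.5, -15.3], "turn": [0, 0, 0]}, {"translation": [3, 71.5, -3.5], "turn": [0, 0, 0]}, {"translation": [1.3, 71.5, -1.5], "turn": [0, 0, 0]}, {"translation": [1.3, 71.5, -1.5], "turn": [0, 0, 0]}, {"translation": [1.3, 71.5, -1.5], "turn": [0, 0, 0]}])

```text
clock: 12.87
position: [0.4386, -0.1307, 0.138]
ee_rot: [1.796, -1.833, 0.655]
force: [-0.5, -0.1, -2.3]
width: 0.255
```

```bash
python3 -c "
from h import *
arm.get_image('side');st();print(rel());avg(4);go(-3,0,48.8)
print([(np.round(d['at'],1).tolist(),round(d['confidence'],2)) for d in arm.landmark_of('top','file_tip')[:2]], px('top',J+RV.apply(rel()/1000)))"
```

```text
t 12.92 pos [ 0.4386 -0.1307  0.1381] file zyx [ -1.15  -0.07 -40.03] F [ 0.37 -0.73 -1.5 ] M [1.06 0.11 0.04] w 0.254 q [-0.19  0.42 -0.21  2.15  0.83  1.09 -2.58]
[-3.39 -0.28 51.74]
t 13.12 Fj [-0.18  0.1  -1.66] sd [0.61 0.12 0.41] Mj [ 1.003  0.095 -0.012] sd [0.023 0.027 0.024] rel [-3.54 -0.26 51.79] sd [0.07 0.02 0.03]
translation [-1.9, -0.6, 2.0] turn [-0.0006, -0.0003, -0.0014]
[([306.0, 163.5], 0.71)] [[302.98236157 162.31507821]]
```

Call:
jog_arm(commands=[{"translation": [-2, 0, 2.4], "turn": [0, 0, 0]}, {"translation": [-2, 0, 2.4], "turn": [0, 0, 0]}, {"translation": [-2, -5, 2.4], "turn": [0, 0, 0]}, {"translation": [-2, -11, 2.35], "turn": [0, 0, 0]}, {"translation": [-1.9, -17, 2.3], "turn": [0, 0, 0]}, {"translation": [-1.85, -23, 2.2], "turn": [0, 0, 0]}, {"translation": [-1.8, -29, 2.1], "turn": [0, 0, 0]}])

```text
clock: 13.75
position: [0.4679, -0.1311, 0.1351]
ee_rot: [1.796, -1.833, 0.655]
force: [-2.4, 3.6, 1.8]
width: 0.255
```

```bash
python3 -c "
from h import *
st();print(rel())"
```

```text
t 13.75 pos [ 0.4679 -0.1311  0.1351] file zyx [ -1.13  -0.06 -40.01] F [-2.4   3.61  1.77] M [ 1.06  0.14 -0.09] w 0.255 q [-0.18  0.46 -0.2   2.09  0.84  1.1  -2.55]
[25.93 -0.06 48.66]
```

Call:
jog_arm(commands=[{"translation": [0.2, -6, -0.25], "turn": [0, 0, 0]}, {"translation": [0.35, -12, -0.4], "turn": [0, 0, 0]}, {"translation": [0.45, -18, -0.5], "turn": [0, 0, 0]}, {"translation": [0.55, -24, -0.65], "turn": [0, 0, 0]}, {"translation": [0.65, -30, -0.8], "turn": [0, 0, 0]}, {"translation": [0.75, -36, -0.9], "turn": [0, 0, 0]}, {"translation": [0.8, -42, -0.95], "turn": [0, 0, 0]}, {"translation": [0.8, -43, -0.95], "turn": [0, 0, 0]}])

```text
clock: 14.42
position: [0.5112, -0.1321, 0.1364]
ee_rot: [1.796, -1.833, 0.656]
force: [-1.3, 2.6, 1.0]
width: 0.255
```

```bash
python3 -c "
from h import *
st();print(rel())"
```

```text
t 14.42 pos [ 0.5112 -0.1321  0.1364] file zyx [ -1.14  -0.09 -40.01] F [-1.3   2.57  0.96] M [ 0.99  0.21 -0.15] w 0.255 q [-0.16  0.51 -0.19  1.99  0.84  1.13 -2.49]
[69.29 -0.25 50.03]
```

Call:
jog_arm(commands=[{"translation": [6, 0, -7], "turn": [0, 0, 0]}, {"translation": [12.9, 0, -15.3], "turn": [0, 0, 0]}, {"translation": [12.9, 0, -15.3], "turn": [0, 0, 0]}, {"translation": [12.9, 20, -15.3], "turn": [0, 0, 0]}, {"translation": [12.9, 45, -15.3], "turn": [0, 0, 0]}, {"translation": [12.9, 72.5, -15.3], "turn": [0, 0, 0]}, {"translation": [12.9, 72.5, -15.3], "turn": [0, 0, 0]}, {"translation": [12.9, 72.5, -15.3], "turn": [0, 0, 0]}, {"translation": [3, 72.5, -3.5], "turn": [0, 0, 0]}, {"translation": [1.2, 72.5, -1.4], "turn": [0, 0, 0]}, {"translation": [1.2, 72.5, -1.4], "turn": [0, 0, 0]}, {"translation": [1.2, 72.5, -1.4], "turn": [0, 0, 0]}])

```text
clock: 15.42
position: [0.438, -0.1307, 0.1383]
ee_rot: [1.796, -1.833, 0.655]
force: [-0.9, 0.4, -1.5]
width: 0.258
```

```bash
python3 -c "
from h import *
avg(4);go(-3,0,48.8)"
```

```text
t 15.62 Fj [ 0.03 -0.11 -1.66] sd [0.35 0.47 0.46] Mj [1.037 0.094 0.023] sd [0.042 0.016 0.02 ] rel [-3.97 -0.25 52.12] sd [0.06 0.02 0.05]
translation [-2.1, -1.1, 2.3] turn [-0.0006, -0.0003, -0.0015]
```

Call:
jog_arm(commands=[{"translation": [-2.1, 0, 2.55], "turn": [0, 0, 0]}, {"translation": [-2.1, 0, 2.55], "turn": [0, 0, 0]}, {"translation": [-2.1, -5, 2.55], "turn": [0, 0, 0]}, {"translation": [-2.1, -11, 2.55], "turn": [0, 0, 0]}, {"translation": [-2.05, -17, 2.5], "turn": [0, 0, 0]}, {"translation": [-2, -23, 2.4], "turn": [0, 0, 0]}, {"translation": [-1.95, -29, 2.3], "turn": [0, 0, 0]}])

```text
clock: 16.2
position: [0.4674, -0.1311, 0.1351]
ee_rot: [1.796, -1.833, 0.655]
force: [-2.9, 2.7, 2.2]
width: 0.258
```

```bash
python3 -c "
from h import *
st();print(rel())"
```

```text
t 16.2 pos [ 0.4674 -0.1311  0.1351] file zyx [ -1.13  -0.06 -40.01] F [-2.94  2.67  2.22] M [ 1.03  0.18 -0.1 ] w 0.258 q [-0.18  0.46 -0.2   2.09  0.84  1.1  -2.55]
[25.4  -0.07 48.72]
```

Call:
jog_arm(commands=[{"translation": [0.15, -6, -0.2], "turn": [0, 0, 0]}, {"translation": [0.3, -12, -0.35], "turn": [0, 0, 0]}, {"translation": [0.4, -18, -0.45], "turn": [0, 0, 0]}, {"translation": [0.5, -24, -0.6], "turn": [0, 0, 0]}, {"translation": [0.6, -30, -0.7], "turn": [0, 0, 0]}, {"translation": [0.7, -36, -0.8], "turn": [0, 0, 0]}, {"translation": [0.75, -42, -0.9], "turn": [0, 0, 0]}, {"translation": [0.75, -43.5, -0.9], "turn": [0, 0, 0]}])

```text
clock: 16.87
position: [0.5112, -0.1321, 0.1364]
ee_rot: [1.796, -1.833, 0.656]
force: [-2.4, 2.7, 1.4]
width: 0.254
```

```bash
python3 -c "
from h import *
st();print(rel())"
```

```text
t 16.87 pos [ 0.5112 -0.1321  0.1364] file zyx [ -1.14  -0.09 -40.02] F [-2.36  2.67  1.42] M [ 1.05  0.26 -0.19] w 0.254 q [-0.16  0.51 -0.19  1.99  0.84  1.13 -2.49]
[69.23 -0.27 50.03]
```

Call:
jog_arm(commands=[{"translation": [6, 0, -7], "turn": [0, 0, 0]}, {"translation": [25, 0, -30], "turn": [0, 0, 0]}, {"translation": [45, 0, -53], "turn": [0, 0, 0]}, {"translation": [64, 0, -76], "turn": [0, 0, 0]}, {"translation": [64, 65, -76], "turn": [0, 0, 0]}, {"translation": [64, 65, -76], "turn": [0, 0, 0]}, {"translation": [64, 65, -76], "turn": [0, 0, 0]}])

```text
clock: 17.45
position: [0.4405, -0.1318, 0.2366]
ee_rot: [1.794, -1.832, 0.654]
force: [0.4, -0.5, -2.1]
width: 0.256
```

```bash
python3 -c "
from h import *
st();plan([.5,.2203,.20],rfile(-6.43)); plan([.445,.06,.26],rfile(-1.1,40))"
```

```text
t 17.45 pos [ 0.4405 -0.1318  0.2366] file zyx [-1.200e+00  4.000e-02 -4.008e+01] F [ 0.4  -0.54 -2.12] M [ 0.99  0.1  -0.05] w 0.256 q [-0.16  0.27 -0.23  2.05  0.73  1.26 -2.37]
translation [-293.8, -52.2, -199.5] turn [-0.0312, -0.6991, 0.0878]
translation [-131.7, -0.5, -141.4] turn [0.0017, -0.0015, -0.0008]
```

Call:
jog_arm(commands=[{"translation": [-132, 0, -141], "turn": [0, 0, 0]}, {"translation": [-132, 0, -141], "turn": [0, 0, 0]}, {"translation": [-132, 0, -141], "turn": [0, 0, 0]}, {"translation": [-132, 0, -141], "turn": [0, 0, 0]}, {"translation": [-294, -52, -199.5], "turn": [-0.031, -0.699, 0.088]}, {"translation": [-294, -52, -199.5], "turn": [-0.031, -0.699, 0.088]}, {"translation": [-294, -52, -199.5], "turn": [-0.031, -0.699, 0.088]}, {"translation": [-294, -52, -199.5], "turn": [-0.031, -0.699, 0.088]}, {"translation": [-294, -52, -199.5], "turn": [-0.031, -0.699, 0.088]}, {"translation": [-294, -52, -199.5], "turn": [-0.031, -0.699, 0.088]}, {"translation": [-294, -52, -199.5], "turn": [-0.031, -0.699, 0.088]}, {"translation": [-294, -52, -199.5], "turn": [-0.031, -0.699, 0.088]}])

```text
clock: 18.45
position: [0.5041, 0.2187, 0.1995]
ee_rot: [2.091, -2.344, 0.005]
force: [-1.3, -1.0, -1.6]
width: 0.252
```

```bash
python3 -c "
from h import *
im=arm.get_image('side');arm.get_image('top');o=st();plan([.5,.2203,.03],rfile(-6.43))
r=R.from_rotvec(o['ee_rot'])*R.from_matrix(T0.T)
for n,v in(('tip',[.146,0,.0058]),):
  p=o['position']+r.apply(v);print(n,px('side',p),px('top',p))
for c in('side','top'): print(c,[(np.round(d['at'],1).tolist(),round(d['confidence'],2)) for d in arm.landmark_of(c,'file_tip')[:2]])
cv2.imwrite('pics/a4.png',cv2.resize(im[170:300,150:300],None,fx=4,fy=4,interpolation=2))"
```

```text
t 18.55 pos [0.5037 0.221  0.1997] file zyx [-6.34 -0.1  -0.09] F [-0.4   0.59 -1.91] M [ 0.08  0.11 -0.06] w 0.259 q [-0.18  0.38 -0.45  1.77  0.19  1.04 -2.37]
translation [0.8, 3.9, 169.7] turn [-0.0018, -0.0015, 0.0015]
tip [[198.24789824 199.28647644]] [[169.00696564 131.91055989]]
side [([198.6, 198.8], 0.73)]
top [([170.7, 134.3], 0.61)]
```

View pics/a4.png

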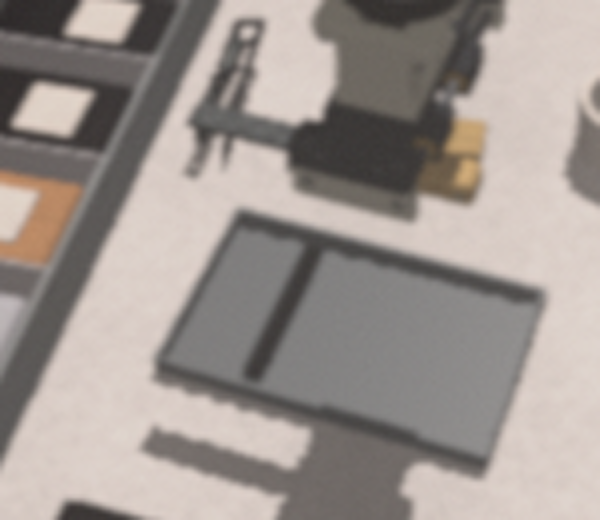

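Call:
jog_arm(commands=[{"translation": [0.8, 4, 40], "turn": [0, -0.001, 0.001]}, {"translation": [0.8, 4, 80], "turn": [0, -0.001, 0.001]}, {"translation": [0.8, 4, 120], "turn": [0, -0.001, 0.001]}, {"translation": [0.8, 4, 150], "turn": [0, -0.001, 0.001]}, {"translation": [0.8, 4, 165], "turn": [0, -0.001, 0.001]}, {"translation": [0.8, 4, 170], "turn": [0, -0.001, 0.001]}, {"translation": [0.8, 4, 170], "turn": [0, -0.001, 0.001]}, {"translation": [0.8, 4, 170], "turn": [0, -0.001, 0.001]}])

```text
clock: 19.32
position: [0.5007, 0.2222, 0.0303]
ee_rot: [-2.092, 2.338, -0.001]
force: [0.3, 0.7, -1.3]
width: 0.256
```

```bash
python3 -c "
from h import *
arm.get_image('top');st();plan([.5,.2203,.007],rfile(-6.43))"
```

```text
t 19.37 pos [0.5011 0.2222 0.0308] file zyx [-6.38 -0.21  0.18] F [-0.06 -0.   -1.24] M [ 0.    0.14 -0.02] w 0.258 q [-0.25  0.58 -0.37  1.94  0.33  0.67 -2.5 ]
translation [2.1, 1.0, 23.8] turn [-0.0037, 0.0031, 0.0008]
```

Call:
jog_arm(commands=[{"translation": [2, 1, 8], "turn": [-0.003, 0.002, 0.001]}, {"translation": [2, 1, 15], "turn": [-0.003, 0.002, 0.001]}, {"translation": [2, 1, 20], "turn": [-0.003, 0.002, 0.001]}, {"translation": [2, 1, 23], "turn": [-0.003, 0.002, 0.001]}, {"translation": [2, 1, 23.5], "turn": [-0.003, 0.002, 0.001]}, {"translation": [2, 1, 23.5], "turn": [-0.003, 0.002, 0.001]}])

```text
clock: 19.87
position: [0.499, 0.2191, 0.0057]
ee_rot: [2.091, -2.343, -0.001]
force: [0.1, 0.1, -0.2]
width: 0.253
```

```bash
python3 -c "
from h import *
st();avg(3);plan([.5,.2203,.006],rfile(-6.43))"
```

```text
t 19.87 pos [0.499  0.2191 0.0057] file zyx [-6.5   0.08 -0.02] F [ 0.08  0.14 -0.17] M [-0.08  0.04 -0.08] w 0.253 q [-0.26  0.62 -0.35  1.95  0.35  0.63 -2.52]
t 20.02 Fj [-0.51 -0.41 -1.48] sd [0.3  0.58 0.61] Mj [-0.041  0.099 -0.038] sd [0.034 0.011 0.049] rel [ 49.83 333.49 -79.53] sd [0.03 0.04 0.03]
translation [-1.1, -0.7, -0.1] turn [0.0011, 0.0001, -0.0012]
```

Call:
jog_arm(commands=[{"translation": [0, 0, 0.4], "turn": [0, 0, 0]}, {"translation": [0, 0, 0.4], "turn": [0, 0, 0]}])

```text
clock: 20.18
position: [0.4992, 0.2194, 0.0057]
ee_rot: [2.092, -2.343, -0.001]
force: [-1.0, 0.1, 2.4]
width: 0.259
```

Call:
jog_arm(commands=[{"translation": [0, 0, 0], "turn": [0, 0, 0]}, {"translation": [0, 0, 0], "turn": [0, 0, 0]}, {"translation": [0, 0, 0], "turn": [0, 0, 0]}, {"translation": [0, 0, 0], "turn": [0, 0, 0]}, {"translation": [0, 0, 0], "turn": [0, 0, 0]}, {"translation": [0, 0, 0], "turn": [0, 0, 0]}], claw=-0.2)

```text
clock: 20.68
position: [0.4992, 0.2194, 0.0055]
ee_rot: [2.092, -2.343, -0.001]
force: [-0.9, 0.4, 0.1]
width: 0.589
```

Call:
jog_arm(commands=[{"translation": [0, 0, -10], "turn": [0, 0, 0]}, {"translation": [0, 0, -30], "turn": [0, 0, 0]}, {"translation": [0, 0, -70], "turn": [0, 0, 0]}, {"translation": [0, 0, -110], "turn": [0, 0, 0]}, {"translation": [0, 0, -150], "turn": [0, 0, 0]}, {"translation": [0, 0, -190], "turn": [0, 0, 0]}, {"translation": [0, 60, -200], "turn": [0, 0, 0]}, {"translation": [0, 100, -200], "turn": [0, 0, 0]}, {"translation": [0, 100, -200], "turn": [0, 0, 0]}, {"translation": [0, 100, -200], "turn": [0, 0, 0]}])

```text
clock: 21.52
position: [0.3958, 0.2315, 0.2071]
ee_rot: [2.097, -2.338, -0.001]
force: [0.5, -0.2, -0.5]
width: 0.598
```

Run:
```python
from h import *
im=arm.get_image('side');tp=arm.get_image('top');st()
for c,z in(("side",.014),("top",.014)):
    m=arm.trace(c,"file")[0]["region"]; ys,xs=np.nonzero(m)
    P=np.array([onz(c,(x,y),z)[:2] for x,y in zip(xs,ys)]);mu=P.mean(0);w,v=np.linalg.eigh(np.cov((P-mu).T));ax=v[:,1]
    print(c,m.sum(),mu.round(4),np.degrees(np.arctan2(ax[1],ax[0])).round(1))
cv2.imwrite("pics/a5.png",np.hstack([cv2.resize(im[120:310,150:310],None,fx=2.4,fy=2.4,interpolation=2),cv2.resize(tp[110:300,140:320],None,fx=2.2,fy=2.4,interpolation=2)]))
```

```text
t 21.62 pos [0.3998 0.2307 0.2066] file zyx [-6.42 -0.03  0.02] F [-0.4   0.2  -0.33] M [ 0.08 -0.07  0.01] w 0.6 q [-0.21  0.24 -0.51  1.95  0.14  0.99 -2.46]
side 483 [0.5383 0.2143] 174.1
top 456 [0.5418 0.2127] 173.8
```

View pics/a5.png

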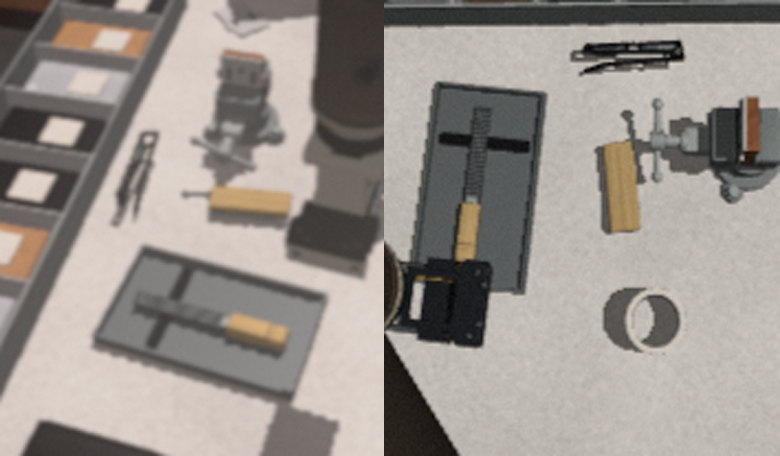

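The file lies flat in the tray with its blade across the rest bar. The brush, spectacles and roll sit where they were, and the gripper is clear, so I'm handing in.

```bash
python3 -c "
from h import *
print(arm.sign_off())"
```

```text
the job is handed in; nothing more can be done
None
```

I filed the divider's screw-side corner with three strokes, put the file back in its tray, and handed the job in at about 21.7 s of the 70 s; no verdict was reported.

- **Finding the corner:** I gripped the handle at 60 N and felt for the corner with the blade tilted 40°. It stands about 50 mm above the jaws' top, by the blade's measured position.
- **Strokes:** Each ran with file_tip from about x = −3.5 to +69 mm, and I lifted about 20 mm clear before each return.
- **Pressure:** Readings taken at one to three points per stroke gave 3–6 N on the corner. The highest was about 6 N at the end of stroke 1, above the 4 N target. I eased off after that, and strokes 2 and 3 read about 4–5 N. Single force readings vary by about ±0.5 N.
- **Level:** While pressing still, before the first stroke, the load sat near the edge's robot-side end. The file was probably nose-up by a fraction of a degree in the fingers. The camera check after stroke 1 put the tip about 3 px (roughly 8 mm) from prediction in the top view. The check above the tray put it within about 1 px in the side view but up to 3 px off in the top view.
- **Final picture:** The file lies flat in the tray with its blade on the rest bar, within 1–3 mm and 1° of where it started. The other things in the part of the scene I viewed look unmoved, and the gripper is about 0.2 m above the table and clear of everything.

I did not look closely at the corner itself afterwards. The filing is judged from position and force readings only.

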